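# Reset the stop collar of a shoe stretcher

### The job

The stop collar on the shoe stretcher's chrome rod has to back up the heel form again: turn its black wing screw anticlockwise until it is well loose, slide the collar along the rod until it presses the heel form's red buffer with about 6 N (never 14 N or more), and turn the wing screw fully tight again, leaving the collar pressed there. Never drag the collar while its screw is tight, and leave the tins, brush, dauber and shoehorn where they are.

Things in the scene. Friction and masses are not known exactly. Their poses are not given: they have to be found in the camera images.
- rod_axis (a point): Middle of the shoe stretcher's level chrome rod (20 mm thick), 75 mm above the table; y along the rod towards the heel form, z up. The stretcher is fixed on the table: dark board 100 x 400 x 18 mm, long side along the rod. The round chrome knob (42 mm) on the rod's -y end is not used.
- collar: Chrome ring on the rod, 40 mm across, 24 mm long, boss on top for its screw. Origin: its centre, on the rod's axis; y along the rod to the heel form; pressing face 12 mm ahead (+y). Slides along the rod only, cannot rotate. At first its tight screw is caught in the rod: towards the heel it moves 2 mm at most. Screw above 1.0 rad: it slides, with a steady 8 N drag, and stays where left.
- screw (a joint): Wing screw's angle in rad about the vertical: 0 to 0.1 is fully tight (it can be forced to -0.15); it grows anticlockwise seen from above as it loosens, frees the collar above 1.0 and stops at 1.45. Turning it takes 0.15 N m. It stays at any angle and does not rise.
- wing (a point): Centre of the screw's black wing, a bar 40 mm long (its y axis), 11 mm thick (its x axis: pinch here) and 30 mm high, on the screw's vertical axis, 123.5 mm above the table (spans 108.5 to 138.5 mm). It is above the collar's centre, moves with it and turns with the screw; at screw 0 it lies along the rod. The rest of the stretcher is below 102 mm.
- heel: Light wooden heel form, 60 wide, 75 long, 92 mm high, fixed on board and rod; origin on the table under it, y as the rod's. A red rubber buffer (34 x 34 x 10 mm, a spring of 6 N per mm, yields 6 mm) on a chrome stem faces the collar: its free face is 38 to 62 mm before the origin (-y), different each time and not measured: find it by touch.
- tin_brown: Bystander: brown polish tin, 74 mm across, 25 mm high; origin under its centre.
- tin_black: Bystander: black polish tin, 74 mm across, 25 mm high.
- tin_tan: Bystander: tan polish tin, 74 mm across, 25 mm high.
- tin_black_small: Bystander: small black polish tin, 58 mm across, 25 mm high.
- brush: Bystander: wooden brush, 160 x 48 x 40 mm.
- dauber: Bystander: red silicone dauber, 143 mm long, 24 mm high, lying down.
- horn: Bystander: steel shoehorn, 180 mm long, 6 mm high, lying flat.

How it is judged (in metres and radians):
On the way, in this order (a step that is already met when the one before it is completed fails the run):
1. the wing screw is loosened (value of joint screw above 0.9 rad), for 0.2 s.
2. the loose collar is slid until it presses the buffer (contact force between collar and heel above 3 N and value of joint screw above 0.3 rad), for 0.2 s.
At the end, for the whole second after the job is handed in: The wing screw is tight again (below 0.25 rad), and the collar, released and at rest, presses the buffer of the heel form with 3 to 12 N by itself (value of joint screw below 0.25 rad and contact force between collar and heel between 3 and 12 N and linear speed of collar below 0.005 m/s); the robot touches nothing.
It fails at once if the buffer is pressed with 14 N or more (contact force between collar and heel above 14 N).
It fails at once if the collar is dragged along the rod while its screw is tight (value of joint screw below 0.25 rad and linear speed of collar above 0.03 m/s).
It fails at once if a bystander is moved (distance of any of tin_brown, tin_black, tin_tan, tin_black_small, brush, dauber, horn from where it was at the start of the episode above 0.02 m).
It also fails if it takes over 54 s, if anything falls off the work surface, if the arm or the gripper's body presses on something with over 40 N, if the wrist force passes 120 N, or if a joint passes its speed limit or range.

### The arm

A 7-joint arm with a two-finger parallel gripper is mounted at the origin on the work surface. World frame = base frame: x ahead of the robot, y to its left, z up, the work surface at z = 0. Lengths are in mm, angles in rad, forces in N, time in s.
With the tool pointing down it reaches from about 425 to 875 mm from the base axis. Payload 9.9 kg.
Tool frame: the origin (TCP) lies midway between the tips of the shut fingers; the grasp point (between the pads) lies 19 mm behind it; z points along the fingers, y is the line along which they close (so a half turn about z gives the same grasp; the last joint's range is limited). The gripper opens to 85 mm and grips with 20 to 120 N. Pads are 22 mm wide; open, the fingers measure 114 mm over their backs; the gripper's body (76 mm by 85 mm) begins 54 mm behind the grasp point. The pads swing forward as they close: fully open they stand 13 mm farther back than shut.
Start: joints at [1.105, 0.576, 0.025, 1.437, -0.015, 1.129, -0.057], TCP at [251.504, -626.398, 231.289] pointing down, gripper open.
Joint ranges: [-2.76, 2.76], [-0.34, 2.15], [-1.52, 1.57], [0.19, 2.46], [-1.09, 4.23], [0.17, 1.99], [-2.82, 2.82]. Speed limits (rad/s): [2.22, 2.22, 3.01, 3.01, 3.14, 3.14, 3.14].

### API

Orientations are given as a rotation vector (axis times angle).
In Python, from rig import env gives the robot as it stands.
- The arm moves only by the tool arm_command, never from a script. Its argument "targets" is a list of rows, each a list of 5 numbers: the shift along the tool's x, y, z in normalised numbers (1 is 0.6 m), then the turn about the tool's z in parts of the range, where 1.0 means pi rad, then the finger opening in m, from 0 to 0.0854. In form: [[x, y, z, turn, jaw], ...]. A call has exactly 8 rows; each row is the pose to reach, as a shift and turn from the pose commanded when the call began, along the tool's axes at that moment; what a row does not reach only later rows make up. A row lasts 1/10 s, in which the tool goes at most 50 mm and 8.59 degrees, less where a joint would pass 70% of its speed; a pose out of reach is approached as far as the arm can. A shift or turn number past 1, either way, is cut back to 1. A call with a gripper value outside its range is refused whole. The fingers move at their own pace and stop on an object; "grip_force" is the grip in N (left out, the last holds). Time passes only in rows, so rows that repeat a pose let the fingers close, or fill a call up. It gives the time, the measured TCP pose, the force, the opening and the grip force at its end, in the units of the state.
- env.sense(): the state, without advancing time (a new reading comes with each control period).
- env.capture(name): name is "side" or "top"; returns (picture, depth): 480x640x3 uint8, red, green, blue; 480x640 float32, mm along the optical axis (not along the pixel's ray), 0 where there is no reading.
- env.camera_info(name): a dict with "camera_matrix" (3x3 intrinsics, pixels), "D" ([k1, k2, p1, p2, k3] as OpenCV has them; the pictures are not rectified), "camera_from_world" (4x4, takes a point from world to camera coordinates). Camera axes: x right, y up, looking along -z (the intrinsics and any distortion apply to the point x, -y, -z); pixel columns grow to the right and rows downward; lengths in mm; the calibration is good to about 2 mm. A picture is of the moment at which its call begins. camera_info takes no time and is no camera call.
- env.finish_job(): hands the job in; it is judged then, once.
Trained networks look in the newest picture that a camera, given by its name, has taken for a name from the list of things; names that differ only in an ending like _2 or _b are one class to them, and where a whole thing is asked for, a point or a joint stands for the part that bears it (a point fixed in the world has none). Each returns a list of dicts, best first, with "conf" (0 to 1); they miss things now and then, are a little off and sometimes report something else, mostly with a low value. They report only what shows in the picture. A call takes as long as a camera call.
- env.look_for(camera, name): "location" ([x, y, z] in mm, in world coordinates, good to about 4 mm: the middle of the surface that is visible of it).
The state is a dict: "time_s": time; "joint_positions": joint angles; "joint_velocities": joint speeds; "joint_efforts": joint torques, N m; "eef_pos": TCP position; "tcp_rot": TCP orientation; "contact_force": force on the tool from outside, world axes, zero at the start; "torque": the same for the moment, N m; "finger_gap": finger opening in mm; "finger_force": force on a finger pad.
Only numpy, scipy, OpenCV 4.12 (cv2) and the standard library are available. Lean on these libraries where they do the work, as an engineer would, in place of code of your own. Each camera call takes 0.05 s, during which the arm holds its last target. There are 200 camera calls.

## Working session

There is one attempt and no reset: what is moved stays moved. The work goes in short steps, Python scripts to look and compute and a tool call to move; the robot and the scene stay as the last step left them, time stands still between calls to the robot, and variables do not carry over. Pictures are saved under pics/ and viewed, at most 10 in all, crops included, and the job is handed in when it is done.

Besides the shell and the picture viewer there is one more tool, called after ">>>" as a command line: name --pt "numbers of a row" for each row, then --argument value for the rest. arm_command: Moves the arm, as the interface text tells. Its arguments: {"type":"object","properties":{"targets":{"type":"array"},"grip_force":{"type":"number"}},"required":["targets"]}

```bash
mkdir -p pics; python3 - <<'E'
from rig import env
import cv2,numpy as np
s=env.sense();print({k:np.round(s[k],3) for k in ('time_s','eef_pos','tcp_rot','finger_gap','contact_force')})
for c in('top','side'):
    p,d=env.capture(c);cv2.imwrite(f'pics/{c}0.png',p[:,:,::-1]);np.save(f'{c}_d.npy',d)
    for n in('wing','collar','heel','screw'):
        print(c,n,[(np.round(r['location'],1),round(r['conf'],2)) for r in env.look_for(c,n)[:3]])
E
```

```text
{'time_s': np.float64(0.0), 'eef_pos': array([ 251.344, -625.957,  230.47 ]), 'tcp_rot': array([-3.083e+00, -5.960e-01,  1.000e-03]), 'finger_gap': np.float64(85.586), 'contact_force': array([ 0.26 , -0.259,  0.475])}
top wing [(array([568.7,  53.4, 141.7]), 0.5)]
top collar [(array([566.5,  52.4, 104.4]), 0.8)]
top heel [(array([597.2, 209.7,  85.2]), 0.9)]
top screw [(array([568.2,  52. , 140.6]), 0.61)]
side wing [(array([574. ,  57.9, 127.9]), 0.82)]
side collar [(array([569.5,  59.4,  98.5]), 0.62), (array([564.7,  92.5,  18.1]), 0.58), (array([565.7,  54.8, 128.6]), 0.37)]
side heel [(array([575.1, 219.4,  83.4]), 0.89)]
side screw [(array([567.3,  56.3, 129.2]), 0.63)]
```

View pics/top0.png

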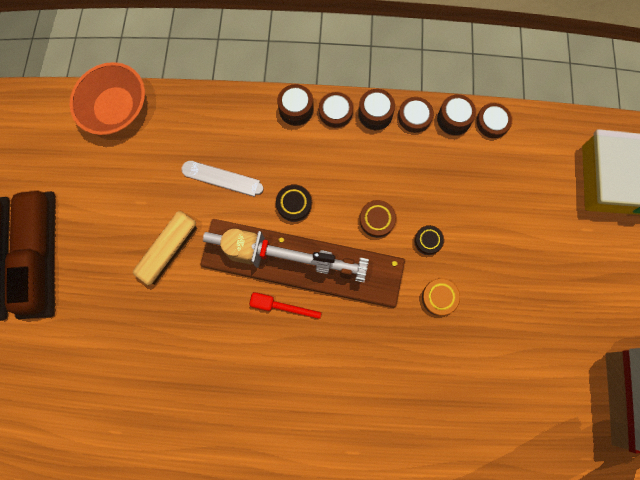

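View pics/side0.png

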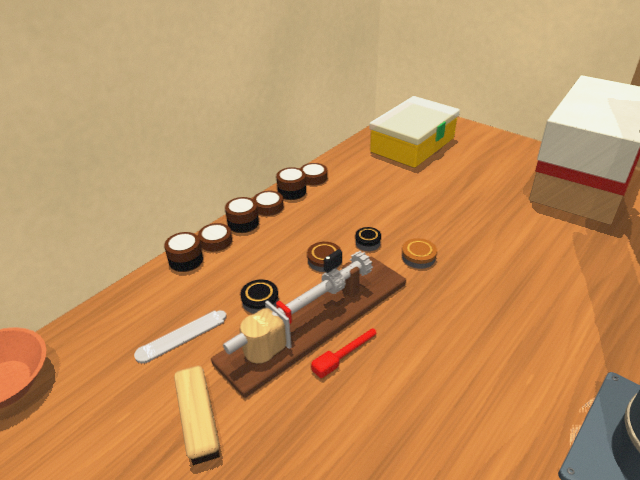

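The top view shows the knob at (362,270), wing at (323,257), buffer at (264,248) and heel at (240,243). The tins, dauber and brush are all clear of the wing.

```bash
cat > h.py <<'E'
import numpy as np,cv2
from rig import env
def cloud(c,d):
    i=env.camera_info(c);K=np.array(i['camera_matrix']);D=np.array(i['D']);T=np.array(i['camera_from_world'])
    v,u=np.mgrid[:480,:640];n=cv2.undistortPoints(np.stack([u.ravel(),v.ravel()],1).astype(float)[:,None],K,D)[:,0]
    z=d.ravel();P=np.stack([n[:,0]*z,-n[:,1]*z,-z],1)
    return ((P-T[:3,3])@T[:3,:3]).reshape(480,640,3)
E
python3 - <<'E'
from h import *
for c in('top','side'):
    p=cv2.imread(f'pics/{c}0.png').astype(int);d=np.load(f'{c}_d.npy');W=cloud(c,d)
    x,y,z=W[...,0],W[...,1],W[...,2]
    near=(d>0)&(abs(x-570)<140)&(y>-120)&(y<320)
    b=near&(z>11)&(z<26)&(p[...,2]<120)&(p[...,2]>40)
    b=cv2.morphologyEx(b.astype(np.uint8),cv2.MORPH_OPEN,np.ones((3,3)))
    n,l,st,_=cv2.connectedComponentsWithStats(b);
    b=np.isin(l,[k for k in range(1,n) if st[k,4]>300])
    r=cv2.minAreaRect(W[b][:,:2].astype(np.float32));print(c,'board',r,b.sum())
    w=near&(z>106)&(z<150);q=W[w];m=q.mean(0);u,s,vt=np.linalg.svd(q[:,:2]-m[:2]);print('wing',m,len(q),vt[0],q[:,2].max(),(q.min(0)+q.max(0))/2)
    rod=near&(z>78)&(z<91)&(y>70)&(y<145);q=W[rod];m=q.mean(0);u,s,vt=np.linalg.svd(q[:,:2]-m[:2]);print('rod',m,len(q),vt[0],np.degrees(np.arctan2(-vt[0][0],vt[0][1])),np.percentile(q[:,2],95))
    red=near&(p[...,2]>150)&(p[...,1]<50)&(z>50);q=W[red];print('red',q.mean(0),q.min(0),q.max(0))
    h=near&(z>86)&(z<102)&(y>150);q=W[h];print('heel',q.mean(0),(q.min(0)+q.max(0))/2)
p=cv2.imread('pics/top0.png')[200:310,190:410];cv2.imwrite('pics/c0.png',cv2.resize(p,None,fx=3.6,fy=3.6,interpolation=2))
E
```

```text
top board ((577.276611328125, 96.72069549560547), (398.1666259765625, 101.71236419677734), 81.56097412109375) 5543
wing [569.35639165  51.70020547 133.57929871] 179 [-0.09902826 -0.99508462] 142.81272684797258 [570.90542741  51.31964798 126.26012743]
rod [578.43709846 107.97856942  82.87694738] 355 [-0.15990201 -0.98713289] 170.798791334399 87.36354153854562
red [587.45458387 166.0151181   90.76669647] [571.6282312  160.37576175  86.18110245] [602.81246017 172.09544184  97.22277086]
heel [593.19307516 205.16234592  88.6720593 ] [590.59444174 217.25356294  91.61586656]
side board ((565.8670043945312, 130.2628173828125), (342.04852294921875, 74.28256225585938), 84.04180145263672) 2505
wing [568.46677399  57.98108169 127.18824104] 305 [0.14525793 0.98939382] 140.48237370483122 [570.67253197  54.84506878 123.79953676]
rod [576.36408034 108.53631367  82.58578108] 320 [0.1466856  0.98918317] -8.434900566818103 85.54213500125165
red [584.34544745 170.29961541  88.68217675] [571.1006921  162.84190483  75.75106538] [602.82573927 174.84930945  94.47202375]
heel [591.4816262  208.47400067  88.27456599] [589.67931499 220.4882686   90.23627091]
```

View pics/c0.png

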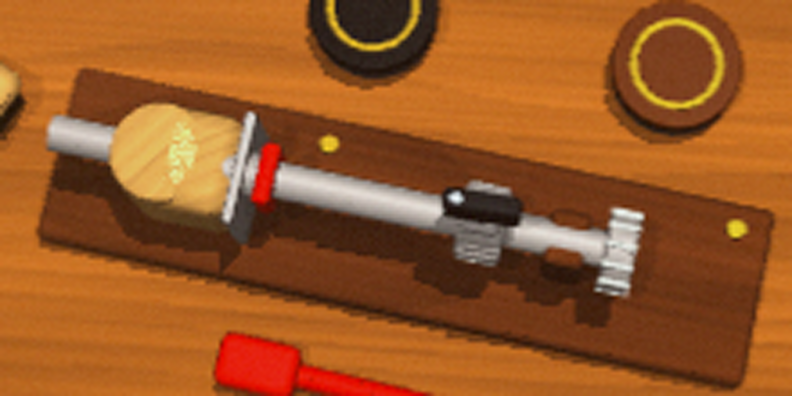

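```bash
cat >> h.py <<'E'
from scipy.spatial.transform import Rotation as R
A=np.radians(8.44); ROD=np.array([np.sin(A),np.cos(A),0])
def goto(pos,screw=0):
    s=env.sense();r=R.from_rotvec(s['tcp_rot']);d=r.inv().apply(np.array(pos)-s['eef_pos'])
    y=r.apply([0,1,0]);want=-A+screw
    turn=-np.degrees((want-np.arctan2(y[1],y[0])+np.pi/2)%np.pi-np.pi/2)
    print('t',s['time_s'],'tcp',np.round(s['eef_pos'],2),'shift mm',np.round(d,2),'turn',round(turn,2),'gap',s['finger_gap'],'F',np.round(s['contact_force'],2),'tool z',np.round(r.apply([0,0,1]),3),'rod in tool',np.round(r.inv().apply(ROD),3))
E
python3 -c "
from h import *
goto([569.5,54,200])"
```

```text
t 0.5 tcp [ 251.5  -626.38  231.26] shift mm [ 548.59 -512.92   31.32] turn -59.69 gap 85.22690973418443 F [-1.21 -0.54 -0.58] tool z [-0.  0. -1.] rod in tool [ 0.505 -0.863  0.   ]
```

Units first: shifts go in shares of 0.6 m and turns go in shares of pi rad. So 0.276 m is 0.46, -0.258 m is -0.43, -38 degrees is -0.2111.

>>> arm_command --pt "0.05 -0.0467 0 -0.0222 0.085" --pt "0.1 -0.0933 0 -0.0444 0.085" --pt "0.16 -0.15 0 -0.0722 0.085" --pt "0.22 -0.205 0 -0.1 0.085" --pt "0.28 -0.2617 0 -0.1278 0.085" --pt "0.34 -0.3183 0 -0.1556 0.085" --pt "0.4 -0.3733 0 -0.1833 0.085" --pt "0.46 -0.43 0 -0.2111 0.085" --grip_force 40

```text
time_s: 1.3
eef_pos: [412.1, -282.5, 231.7]
tcp_rot: [2.719, 1.572, 0.0]
contact_force: [0.9, 0.2, 0.6]
finger_gap: 84.7
finger_force: 0.0
```

```bash
python3 -c "
from h import *
goto([569.5,54,200])"
```

```text
t 1.3 tcp [ 412.1  -282.48  231.69] shift mm [370.15 -31.53  31.58] turn -21.49 gap 84.70613356513044 F [0.88 0.16 0.59] tool z [ 0.001 -0.001 -1.   ] rod in tool [ 0.93  -0.366 -0.001]
```

Converted, 0.37 m is 0.6167, 0.335 m is 0.5583, -21.5 degrees is -0.1194.

>>> arm_command --pt "0.08 -0.0067 0.0067 -0.0167 0.085" --pt "0.16 -0.0133 0.0133 -0.0333 0.085" --pt "0.24 -0.02 0.02 -0.05 0.085" --pt "0.32 -0.0267 0.0267 -0.0667 0.085" --pt "0.4 -0.0333 0.0333 -0.0833 0.085" --pt "0.48 -0.04 0.04 -0.1 0.085" --pt "0.5583 -0.0467 0.0467 -0.1194 0.085" --pt "0.6167 -0.0525 0.0525 -0.1194 0.085"

```text
time_s: 2.1
eef_pos: [570.9, 55.0, 199.8]
tcp_rot: [-2.378, -2.053, -0.002]
contact_force: [-0.1, -0.3, -0.1]
finger_gap: 85.0
finger_force: 0.0
```

```bash
python3 -c "
from h import *
goto([569.5,54,111])"
```

```text
t 2.1 tcp [570.91  55.03 199.81] shift mm [-1.34 -1.3  88.81] turn 0.05 gap 84.99176611186014 F [-0.13 -0.3  -0.12] tool z [ 0.001  0.001 -1.   ] rod in tool [1.    0.001 0.001]
```

Converted, 0.088 m is 0.1467, 0.08 m is 0.1333.

>>> arm_command --pt "-0.0022 -0.0022 0.0333 0 0.085" --pt "-0.0022 -0.0022 0.0667 0 0.085" --pt "-0.0022 -0.0022 0.1 0 0.085" --pt "-0.0022 -0.0022 0.1333 0 0.085" --pt "-0.0022 -0.0022 0.1467 0 0.07" --pt "-0.0022 -0.0022 0.1467 0 0.05" --pt "-0.0022 -0.0022 0.1467 0 0.03" --pt "-0.0022 -0.0022 0.1467 0 0.03"

```text
time_s: 2.9
eef_pos: [569.1, 50.7, 112.9]
tcp_rot: [2.382, 2.047, 0.002]
contact_force: [0.9, 0.8, -0.4]
finger_gap: 30.3
finger_force: 0.0
```

```bash
python3 - <<'E'
from h import *
goto([569.5,54,111])
a=[env.capture(c)[0][:,:,::-1] for c in('side','top')]
cv2.imwrite('pics/g.png',np.hstack([cv2.resize(a[0][190:340,240:400],None,fx=2.4,fy=2.4,interpolation=2),cv2.resize(a[1][190:340,240:400],None,fx=2.4,fy=2.4,interpolation=2)]))
E
```

```text
t 2.9 tcp [569.14  50.72 112.85] shift mm [ 3.29 -0.14  1.85] turn -0.19 gap 30.275291525445873 F [ 0.92  0.81 -0.37] tool z [ 0.002  0.    -1.   ] rod in tool [ 1.    -0.003  0.   ]
```

View pics/g.png

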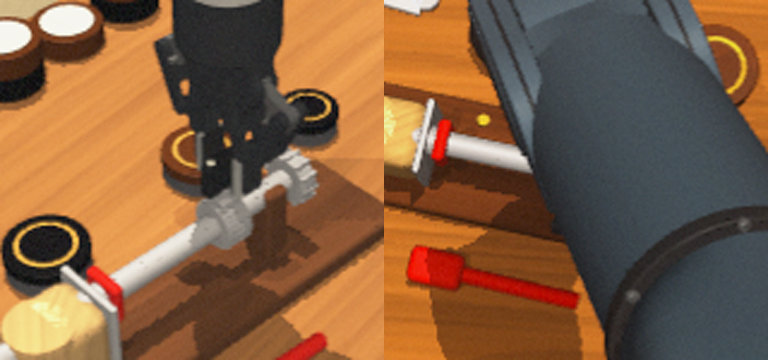

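The picture shows the fingers straddling the wing above the collar. I'll shift a little along the rod and close.

>>> arm_command --pt "0.0017 0 0 0 0.03" --pt "0.0033 0 0.0017 0 0.03" --pt "0.005 0 0.0033 0 0.02" --pt "0.005 0 0.0033 0 0.01" --pt "0.005 0 0.0033 0 0.005" --pt "0.005 0 0.0033 0 0.005" --pt "0.005 0 0.0033 0 0.005" --pt "0.005 0 0.0033 0 0.005" --grip_force 40

```text
time_s: 3.8
eef_pos: [570.9, 53.6, 110.1]
tcp_rot: [2.381, 2.047, 0.005]
contact_force: [5.9, -0.7, -3.5]
finger_gap: 10.7
finger_force: 41.0
```

```bash
python3 -c "
from h import *
goto([569.5,54,111]);print(env.sense()['torque'],env.sense()['finger_force'])"
```

```text
t 3.8 tcp [570.91  53.61 110.13] shift mm [ 0.18 -1.45 -0.87] turn -0.18 gap 10.688200395658493 F [ 5.86 -0.68 -3.49] tool z [ 0.004  0.    -1.   ] rod in tool [ 1.    -0.003  0.001]
[-0.12535479 -1.35053541  0.14122933] 41.01907432079315
```

Converted, 0.0018 m is 0.003, 0.001 m is 0.0017, -30 degrees is -0.1667.

>>> arm_command --pt "0 0.0017 0 0 0.005" --pt "0 0.003 0 0 0.005" --pt "0 0.003 0 -0.0222 0.005" --pt "0 0.003 0 -0.05 0.005" --pt "0 0.003 0 -0.0833 0.005" --pt "0 0.003 0 -0.1167 0.005" --pt "0 0.003 0 -0.15 0.005" --pt "0 0.003 0 -0.1667 0.005"

```text
time_s: 4.6
eef_pos: [571.0, 53.4, 110.1]
tcp_rot: [1.766, 2.598, 0.001]
contact_force: [2.1, 0.6, 2.6]
finger_gap: 9.9
finger_force: 41.6
```

```bash
python3 -c "
from h import *
goto([571,54,110]);print(env.sense()['torque'],env.sense()['finger_force'])"
```

```text
t 4.6 tcp [571.03  53.4  110.09] shift mm [0.57 0.19 0.09] turn 30.02 gap 9.88861012426547 F [2.07 0.63 2.56] tool z [ 0.001  0.    -1.   ] rod in tool [0.866 0.5   0.   ]
[ 0.03313723 -0.40448591 -0.12378094] 41.593446135520935
```

Converted, -47 degrees is -0.2611.

>>> arm_command --pt "0 0 0 -0.0389 0.005" --pt "0 0 0 -0.0778 0.005" --pt "0 0 0 -0.1167 0.005" --pt "0 0 0 -0.1556 0.005" --pt "0 0 0 -0.1944 0.005" --pt "0 0 0 -0.2333 0.005" --pt "0 0 0 -0.2611 0.005" --pt "0 0 0 -0.2611 0.005"

```text
time_s: 5.4
eef_pos: [570.9, 53.2, 110.0]
tcp_rot: [0.588, 3.086, 0.0]
contact_force: [1.7, -0.5, 4.6]
finger_gap: 10.0
finger_force: 42.1
```

```bash
python3 -c "
from h import *
goto([571,54,110]);print(env.sense()['torque'],env.sense()['finger_force'])
a=[env.capture(c)[0][:,:,::-1] for c in('side','top')]
cv2.imwrite('pics/g2.png',cv2.resize(a[0][210:310,270:400],None,fx=5,fy=5,interpolation=2))"
```

```text
t 5.4 tcp [570.94  53.21 110.03] shift mm [0.23 0.76 0.03] turn 76.87 gap 10.011467498231282 F [ 1.75 -0.48  4.63] tool z [ 0.  0. -1.] rod in tool [0.227 0.974 0.   ]
[-0.14338599 -0.3320758   0.08464674] 42.067458629608154
```

View pics/g2.png

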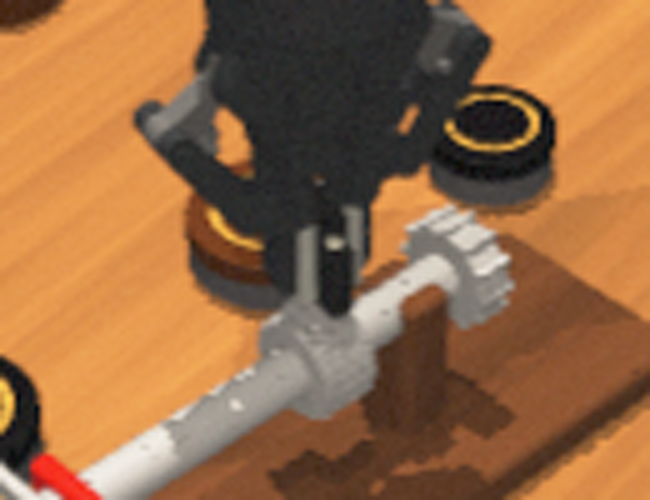

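Converted, 0.0779 m is 0.1298, 0.0182 m is 0.0303.

>>> arm_command --pt "0.0018 0.0082 0 0 0.005" --pt "0.0057 0.0243 0 0 0.005" --pt "0.0107 0.0455 0 0 0.005" --pt "0.0158 0.0682 0 0 0.005" --pt "0.0212 0.0908 0 0 0.005" --pt "0.0257 0.1103 0 0 0.005" --pt "0.0288 0.1233 0 0 0.005" --pt "0.0303 0.1298 0 0 0.005"

```text
time_s: 6.3
eef_pos: [582.4, 130.6, 110.0]
tcp_rot: [0.594, 3.085, -0.007]
contact_force: [0.3, -8.0, 9.6]
finger_gap: 10.2
finger_force: 42.8
```

```bash
cat >> h.py <<'E'
P0=np.array([570.94,53.21,110.03])
def st():
    s=env.sense();F=np.array(s['contact_force']);d=s['eef_pos']-P0;N=np.array([ROD[1],-ROD[0],0])
    print('t',s['time_s'],'along',round(d@ROD,2),'lat',round(d@N,2),'Frod',round(F@ROD,2),'Flat',round(F@N,2),'Fz',round(F[2],2),'ff',s['finger_force'],'gap',s['finger_gap'],'tq',s['torque'])
    goto(P0+80*ROD,1.34)
E
python3 -c "
from h import *
st()"
```

```text
t 6.3 along 78.26 lat -0.02 Frod -7.83 Flat 1.43 Fz 9.55 ff 42.805970907211304 gap 10.189766099932246 tq [-1.96383758  0.15983209  0.11487702]
t 6.3 tcp [582.4  130.63 109.96] shift mm [ 0.38  1.7  -0.08] turn -0.13 gap 10.189766099932246 F [ 0.26 -7.95  9.55] tool z [-0.    -0.004 -1.   ] rod in tool [ 0.231  0.973 -0.004]
```

Converted, 0.0078 m is 0.013, 0.0065 m is 0.0108.

>>> arm_command --pt "0.0005 0.0022 0 0 0.005" --pt "0.001 0.0043 0 0 0.005" --pt "0.0015 0.0065 0 0 0.005" --pt "0.002 0.0087 0 0 0.005" --pt "0.0025 0.0108 0 0 0.005" --pt "0.003 0.013 0 0 0.005" --pt "0.003 0.013 0 0 0.005" --pt "0.003 0.013 0 0 0.005"

```text
time_s: 7.1
eef_pos: [583.5, 137.8, 110.0]
tcp_rot: [0.595, 3.085, -0.007]
contact_force: [-0.3, -7.5, 9.3]
finger_gap: 10.4
finger_force: 42.8
```

```bash
python3 -c "
from h import *
st()
a=env.capture('side')[0][:,:,::-1]
cv2.imwrite('pics/g3.png',cv2.resize(a[240:340,230:360],None,fx=5,fy=5,interpolation=2))"
```

```text
t 7.1 along 85.55 lat 0.01 Frod -7.5 Flat 0.77 Fz 9.31 ff 42.7726274728775 gap 10.38585914272693 tq [-1.69057572  0.1532492   0.11728747]
t 7.1 tcp [583.51 137.84 110.  ] shift mm [-1.28 -5.4  -0.01] turn -0.17 gap 10.38585914272693 F [-0.34 -7.54  9.31] tool z [-0.001 -0.004 -1.   ] rod in tool [ 0.232  0.973 -0.004]
```

View pics/g3.png

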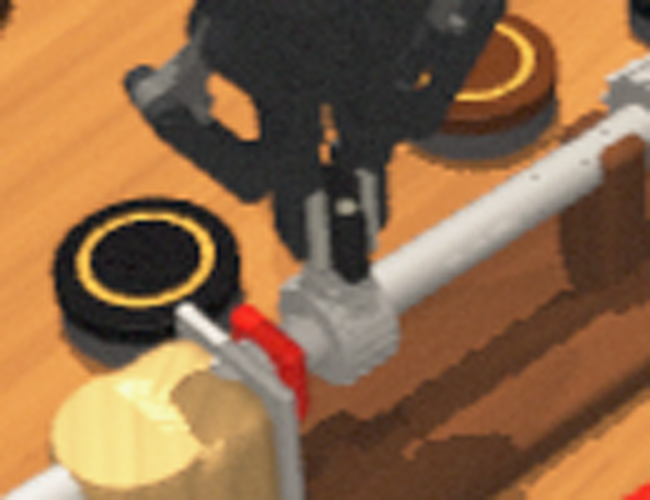

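The wing is held firmly, and the collar face is still roughly 12 mm from the red buffer. I'll approach in smaller steps.

>>> arm_command --pt "0.0003 0.0013 0 0 0.005" --pt "0.0007 0.0027 0 0 0.005" --pt "0.001 0.004 0 0 0.005" --pt "0.0013 0.0053 0 0 0.005" --pt "0.0017 0.0067 0 0 0.005" --pt "0.002 0.0082 0 0 0.005" --pt "0.002 0.0082 0 0 0.005" --pt "0.002 0.0082 0 0 0.005"

```text
time_s: 7.95
eef_pos: [584.2, 142.7, 110.0]
tcp_rot: [0.595, 3.084, -0.007]
contact_force: [0.3, -7.2, 9.8]
finger_gap: 10.6
finger_force: 42.8
```

```bash
python3 -c "
from h import *
st()"
```

```text
t 7.95 along 90.47 lat 0.01 Frod -7.12 Flat 1.33 Fz 9.77 ff 42.779794335365295 gap 10.563133498958573 tq [-1.82068608  0.15663843  0.17413817]
t 7.95 tcp [584.23 142.7  109.99] shift mm [-2.410e+00 -1.019e+01  1.000e-02] turn -0.17 gap 10.563133498958573 F [ 0.27 -7.24  9.77] tool z [-0.001 -0.004 -1.   ] rod in tool [ 0.232  0.973 -0.004]
```

Converted, 0.0024 m is 0.004, 0.001 m is 0.0017.

>>> arm_command --pt "0.0002 0.0008 0 0 0.005" --pt "0.0003 0.0017 0 0 0.005" --pt "0.0005 0.0025 0 0 0.005" --pt "0.0008 0.0033 0 0 0.005" --pt "0.001 0.004 0 0 0.005" --pt "0.001 0.004 0 0 0.005" --pt "0.001 0.004 0 0 0.005" --pt "0.001 0.004 0 0 0.005"

```text
time_s: 8.75
eef_pos: [584.6, 145.1, 110.0]
tcp_rot: [0.595, 3.084, -0.007]
contact_force: [-0.2, -8.6, 10.7]
finger_gap: 11.0
finger_force: 42.8
```

Converted, 0.0016 m is 0.0027, 0.0012 m is 0.002.

>>> arm_command --pt "0.0002 0.0007 0 0 0.005" --pt "0.0003 0.0013 0 0 0.005" --pt "0.0005 0.002 0 0 0.005" --pt "0.0007 0.0027 0 0 0.005" --pt "0.0007 0.0027 0 0 0.005" --pt "0.0007 0.0027 0 0 0.005" --pt "0.0007 0.0027 0 0 0.005" --pt "0.0007 0.0027 0 0 0.005"

```text
time_s: 9.55
eef_pos: [584.8, 146.7, 110.0]
tcp_rot: [0.595, 3.084, -0.007]
contact_force: [0.1, -6.8, 10.6]
finger_gap: 10.3
finger_force: 42.8
```

Converted, 0.002 m is 0.0033, 0.0015 m is 0.0025.

>>> arm_command --pt "0.0002 0.0008 0 0 0.005" --pt "0.0003 0.0017 0 0 0.005" --pt "0.0005 0.0025 0 0 0.005" --pt "0.0008 0.0033 0 0 0.005" --pt "0.0008 0.0033 0 0 0.005" --pt "0.0008 0.0033 0 0 0.005" --pt "0.0008 0.0033 0 0 0.005" --pt "0.0008 0.0033 0 0 0.005"

```text
time_s: 10.35
eef_pos: [585.1, 148.7, 110.0]
tcp_rot: [0.595, 3.084, -0.007]
contact_force: [-0.0, -8.1, 10.3]
finger_gap: 10.5
finger_force: 42.8
```

Converted, 0.002 m is 0.0033, 0.0015 m is 0.0025.

>>> arm_command --pt "0.0002 0.0008 0 0 0.005" --pt "0.0003 0.0017 0 0 0.005" --pt "0.0005 0.0025 0 0 0.005" --pt "0.0008 0.0033 0 0 0.005" --pt "0.0008 0.0033 0 0 0.005" --pt "0.0008 0.0033 0 0 0.005" --pt "0.0008 0.0033 0 0 0.005" --pt "0.0008 0.0033 0 0 0.005"

```text
time_s: 11.15
eef_pos: [585.4, 150.8, 110.0]
tcp_rot: [0.595, 3.084, -0.007]
contact_force: [0.7, -7.5, 9.4]
finger_gap: 10.3
finger_force: 42.8
```

Converted, 0.0016 m is 0.0027, 0.0012 m is 0.002.

>>> arm_command --pt "0.0002 0.0007 0 0 0.005" --pt "0.0003 0.0013 0 0 0.005" --pt "0.0005 0.002 0 0 0.005" --pt "0.0007 0.0027 0 0 0.005" --pt "0.0007 0.0027 0 0 0.005" --pt "0.0007 0.0027 0 0 0.005" --pt "0.0007 0.0027 0 0 0.005" --pt "0.0007 0.0027 0 0 0.005"

```text
time_s: 11.95
eef_pos: [585.6, 151.7, 110.0]
tcp_rot: [0.596, 3.084, -0.009]
contact_force: [-0.8, -9.8, 10.3]
finger_gap: 10.3
finger_force: 43.0
```

```bash
python3 -c "
from h import *
st()
a=env.capture('side')[0][:,:,::-1]
cv2.imwrite('pics/g4.png',cv2.resize(a[240:340,230:360],None,fx=5,fy=5,interpolation=2))"
```

```text
t 11.95 along 99.55 lat 0.01 Frod -9.83 Flat 0.64 Fz 10.27 ff 43.04302096366882 gap 10.325658907220966 tq [-2.29201907  0.2181782   0.13739426]
t 11.95 tcp [585.56 151.68 110.01] shift mm [ -4.53 -19.02   0.09] turn -0.2 gap 10.325658907220966 F [-0.81 -9.82 10.27] tool z [-0.001 -0.006 -1.   ] rod in tool [ 0.232  0.973 -0.006]
```

View pics/g4.png

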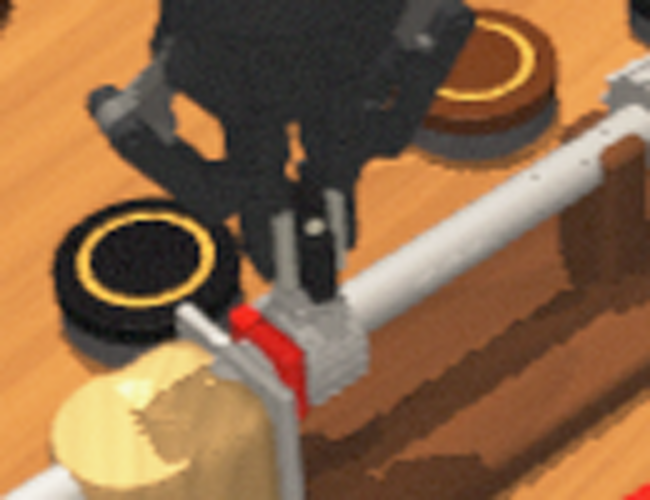

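Contact: the collar face is on the buffer and the force has begun to rise (about 2 N over the drag). Pressing slightly further.

Converted, 0.0013 m is 0.0022, 0.0008 m is 0.0013.

>>> arm_command --pt "0.0002 0.0007 0 0 0.005" --pt "0.0003 0.0013 0 0 0.005" --pt "0.0005 0.0022 0 0 0.005" --pt "0.0005 0.0022 0 0 0.005" --pt "0.0005 0.0022 0 0 0.005" --pt "0.0005 0.0022 0 0 0.005" --pt "0.0005 0.0022 0 0 0.005" --pt "0.0005 0.0022 0 0 0.005"

```text
time_s: 12.8
eef_pos: [585.6, 152.2, 110.0]
tcp_rot: [0.596, 3.084, -0.011]
contact_force: [-1.0, -10.9, 12.7]
finger_gap: 10.2
finger_force: 43.3
```

```bash
python3 -c "
from h import *
st();env.capture('top');st()"
```

```text
t 12.8 along 100.09 lat 0.01 Frod -10.95 Flat 0.62 Fz 12.66 ff 43.31468045711517 gap 10.234686582483363 tq [-2.74249569  0.40205889  0.16313668]
t 12.8 tcp [585.64 152.22 110.01] shift mm [ -4.67 -19.54   0.12] turn -0.23 gap 10.234686582483363 F [ -1.   -10.92  12.66] tool z [-0.001 -0.007 -1.   ] rod in tool [ 0.233  0.973 -0.007]
t 12.85 along 100.08 lat 0.02 Frod -12.82 Flat 0.04 Fz 11.74 ff 43.314106464385986 gap 10.328300514767514 tq [-2.69824985  0.42415307  0.14967614]
t 12.85 tcp [585.65 152.2  110.  ] shift mm [ -4.65 -19.53   0.1 ] turn -0.23 gap 10.328300514767514 F [ -1.84 -12.68  11.74] tool z [-0.001 -0.007 -1.   ] rod in tool [ 0.233  0.973 -0.007]
```

Converted, 0.0008 m is 0.0013, 0.0004 m is 0.0007.

>>> arm_command --pt "0.0002 0.0007 0 0 0.005" --pt "0.0003 0.0013 0 0 0.005" --pt "0.0003 0.0013 0 0 0.005" --pt "0.0003 0.0013 0 0 0.005" --pt "0.0003 0.0013 0 0 0.005" --pt "0.0003 0.0013 0 0 0.005" --pt "0.0003 0.0013 0 0 0.005" --pt "0.0003 0.0013 0 0 0.005"

```text
time_s: 13.65
eef_pos: [585.7, 152.5, 110.0]
tcp_rot: [0.597, 3.084, -0.012]
contact_force: [-1.9, -13.1, 14.2]
finger_gap: 10.0
finger_force: 43.5
```

```bash
python3 -c "
from h import *
st();
f=[]
for i in range(6): env.capture('top');f.append(np.dot(env.sense()['contact_force'],ROD))
print(np.round(f,1),np.mean(f));st()"
```

```text
t 13.65 along 100.38 lat -0.01 Frod -13.25 Flat 0.06 Fz 14.21 ff 43.451616168022156 gap 9.989491399844878 tq [-3.05722297  0.52619734  0.1566922 ]
t 13.65 tcp [585.66 152.5  109.96] shift mm [ -4.76 -19.81   0.09] turn -0.25 gap 9.989491399844878 F [ -1.89 -13.12  14.21] tool z [-0.001 -0.008 -1.   ] rod in tool [ 0.233  0.972 -0.008]
[-13.4 -13.9 -13.  -13.9 -13.6 -13.6] -13.564694610624267
t 13.95 along 100.33 lat 0.0 Frod -13.56 Flat -0.15 Fz 13.82 ff 43.45142841339111 gap 9.93474053871355 tq [-3.06749716  0.43026588  0.12362806]
t 13.95 tcp [585.67 152.45 109.95] shift mm [ -4.74 -19.77   0.08] turn -0.25 gap 9.93474053871355 F [ -2.14 -13.39  13.82] tool z [-0.001 -0.008 -1.   ] rod in tool [ 0.233  0.972 -0.008]
```

Pressing with about 6 N. Next I'll back the arm off to the middle of the friction window, then start tightening.

Converted, -0.0014 m is -0.0023, -0.0008 m is -0.0013, 20 degrees is 0.1111.

>>> arm_command --pt "-0.0003 -0.0013 0 0 0.005" --pt "-0.0005 -0.0023 0 0 0.005" --pt "-0.0005 -0.0023 0 0 0.005" --pt "-0.0005 -0.0023 0 0.0167 0.005" --pt "-0.0005 -0.0023 0 0.0444 0.005" --pt "-0.0005 -0.0023 0 0.0722 0.005" --pt "-0.0005 -0.0023 0 0.1 0.005" --pt "-0.0005 -0.0023 0 0.1111 0.005"

```text
time_s: 14.75
eef_pos: [585.6, 152.5, 110.0]
tcp_rot: [1.127, 2.931, -0.008]
contact_force: [-1.0, -8.9, 9.7]
finger_gap: 10.6
finger_force: 42.8
```

```bash
python3 -c "
from h import *
st()"
```

```text
t 14.75 along 100.42 lat -0.03 Frod -8.95 Flat 0.35 Fz 9.71 ff 42.75672376155853 gap 10.646849507176027 tq [-2.05880063  0.17461595  0.12603973]
t 14.75 tcp [585.65 152.55 110.04] shift mm [-11.33 -16.99   0.11] turn -20.39 gap 10.646849507176027 F [-0.97 -8.91  9.71] tool z [-0.001 -0.005 -1.   ] rod in tool [ 0.554  0.833 -0.005]
```

Converted, -0.0005 m is -0.0008, -0.0003 m is -0.0005, 32 degrees is 0.1778.

>>> arm_command --pt "-0.0005 -0.0008 0 0.0222 0.005" --pt "-0.0005 -0.0008 0 0.05 0.005" --pt "-0.0005 -0.0008 0 0.0778 0.005" --pt "-0.0005 -0.0008 0 0.1056 0.005" --pt "-0.0005 -0.0008 0 0.1333 0.005" --pt "-0.0005 -0.0008 0 0.1611 0.005" --pt "-0.0005 -0.0008 0 0.1778 0.005" --pt "-0.0005 -0.0008 0 0.1778 0.005"

```text
time_s: 15.55
eef_pos: [585.8, 152.6, 110.0]
tcp_rot: [1.889, 2.508, -0.005]
contact_force: [0.8, -8.5, 7.5]
finger_gap: 10.4
finger_force: 42.4
```

```bash
python3 -c "
from h import *
st()"
```

```text
t 15.55 along 100.49 lat 0.08 Frod -8.27 Flat 2.04 Fz 7.53 ff 42.35118269920349 gap 10.423091926483584 tq [-1.68250848 -0.16475063 -0.05250576]
t 15.55 tcp [585.77 152.6  110.04] shift mm [-18.62  -8.56   0.09] turn -52.3 gap 10.423091926483584 F [ 0.8  -8.48  7.53] tool z [-0.    -0.004 -1.   ] rod in tool [ 0.91   0.414 -0.004]
```

Converted, -0.0004 m is -0.0007, -0.0002 m is -0.0003, 27 degrees is 0.15.

>>> arm_command --pt "-0.0007 -0.0003 0 0.0222 0.005" --pt "-0.0007 -0.0003 0 0.05 0.005" --pt "-0.0007 -0.0003 0 0.0778 0.005" --pt "-0.0007 -0.0003 0 0.1056 0.005" --pt "-0.0007 -0.0003 0 0.1278 0.005" --pt "-0.0007 -0.0003 0 0.1444 0.005" --pt "-0.0007 -0.0003 0 0.15 0.005" --pt "-0.0007 -0.0003 0 0.15 0.005"

```text
time_s: 16.35
eef_pos: [585.9, 152.6, 110.1]
tcp_rot: [2.42, 1.999, -0.003]
contact_force: [2.2, -5.7, 6.1]
finger_gap: 10.3
finger_force: 42.1
```

```bash
python3 -c "
from h import *
st()"
```

```text
t 16.35 along 100.46 lat 0.22 Frod -5.28 Flat 2.97 Fz 6.09 ff 42.10786163806915 gap 10.331791083441237 tq [-1.43205534 -0.42751741  0.07549248]
t 16.35 tcp [585.9  152.55 110.06] shift mm [-20.46   0.65   0.09] turn -79.22 gap 10.331791083441237 F [ 2.16 -5.66  6.09] tool z [ 0.    -0.003 -1.   ] rod in tool [ 0.999 -0.043 -0.003]
```

Tight. Opening the fingers and lifting away.

Converted, -0.06 m is -0.1, -0.03 m is -0.05.

>>> arm_command --pt "-0.0017 0 0 0 0.005" --pt "-0.0017 0 0 0 0.02" --pt "-0.0017 0 0 0 0.03" --pt "-0.0017 0 0 0 0.04" --pt "-0.0017 0 0 0 0.04" --pt "-0.0017 0 -0.0167 0 0.04" --pt "-0.0017 0 -0.05 0 0.04" --pt "-0.0017 0 -0.1 0 0.04"

```text
time_s: 17.15
eef_pos: [584.5, 153.7, 169.8]
tcp_rot: [-2.416, -2.006, 0.004]
contact_force: [0.3, 0.1, -0.3]
finger_gap: 40.1
finger_force: 0.0
```

Converted, -0.27 m is -0.45, -0.26 m is -0.4333.

>>> arm_command --pt "-0.05 0 -0.0667 0 0.04" --pt "-0.1167 0 -0.1333 0 0.04" --pt "-0.1833 0 -0.1667 0 0.04" --pt "-0.25 0 -0.1667 0 0.04" --pt "-0.3167 0 -0.1667 0 0.04" --pt "-0.3833 0 -0.1667 0 0.04" --pt "-0.4333 0 -0.1667 0 0.04" --pt "-0.45 0 -0.1667 0 0.04"

```text
time_s: 17.95
eef_pos: [534.6, -115.4, 270.5]
tcp_rot: [2.422, 2.0, -0.002]
contact_force: [-0.9, 0.2, 0.4]
finger_gap: 40.1
finger_force: 0.0
```

```bash
python3 - <<'E'
from h import *
print(env.sense()['contact_force'])
a=[]
for c in('side','top'):
    p,d=env.capture(c);W=cloud(c,d);x,y,z=np.moveaxis(W,2,0)
    q=W[(d>0)&(abs(x-585)<40)&(abs(y-150)<40)&(z>106)&(z<146)]
    if len(q)>20:
        m=q.mean(0);v=np.linalg.svd(q[:,:2]-m[:2])[2][0];print(c,m,len(q),'ang from rod deg',8.44-np.degrees(np.arctan(v[0]/v[1])),'s',(m-P0)@ROD)
    a.append(p[:,:,::-1])
cv2.imwrite('pics/end.png',np.hstack([cv2.resize(a[0][220:345,220:350],(390,375)),cv2.resize(a[1][190:315,220:350],(390,375))]))
E
```

```text
[-0.85920777  0.19243599  0.43334253]
side [582.53437655 155.13657577 127.3067623 ] 344 ang from rod deg -2.507368399312556 s 102.52447062442891
top [583.8260524  149.44257878 133.36186381] 180 ang from rod deg -1.9437442091673738 s 97.08172297744576
```

View pics/end.png

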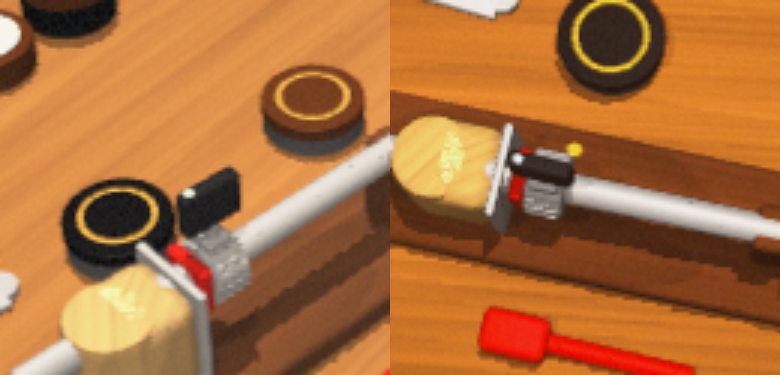

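The wing lies along the rod (about -2°), the collar is against the buffer, and the tins and dauber in view have not moved. Handing in.

```bash
python3 -c "
from h import *
print(env.finish_job())"
```

```text
the job is handed in; nothing more can be done
None
```

The job is handed in, with no verdict reported back: I loosened the wing screw, slid the collar about 100 mm until it pressed the buffer with about 6 N (estimated from the wrist force minus the 8 N drag), and retightened the screw to about -0.04 rad before moving the arm clear.

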